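# Gauge the air gap of a wireless-charging test stand

## Robot

A 6-joint arm with a two-finger parallel gripper is mounted at the origin on the work surface. World frame = base frame: x ahead of the robot, y to its left, z up, the work surface at z = 0. Lengths are in m, angles in rad, forces in N, time in s.
With the tool pointing down it reaches from about 0.325 to 0.775 m from the base axis. Payload 9.3 kg.
Tool frame: the origin (TCP) lies between the finger pads; the fingertips stand 25 mm ahead of it and the grasp point (between the pads) lies 6 mm ahead of it; z points along the fingers, y is the direction in which the jaws open and shut (so a half turn about z gives the same grasp; the last joint's range is limited). The gripper opens to 85 mm and grips with 20 to 120 N. Pads are 22 mm wide; open, the fingers measure 114 mm over their backs; the gripper's body (76 mm by 85 mm) begins 54 mm behind the grasp point. The pads swing forward as they close: fully open they stand 13 mm farther back than shut.
Start: joints at [-1.283, 0.259, 0.021, 1.334, 0, 1.418], TCP at [0.235, -0.497, 0.229] pointing down, gripper open.
Joint ranges: [-3.04, 3.04], [-0.91, 1.82], [-1.04, 1.36], [-1.92, 1.95], [-1.52, 1.45], [-3.14, 3.14]. Speed limits (rad/s): [2.22, 2.22, 2.79, 3.14, 3.14, 3.14].

## Interface

Orientations are given as a 3x3 rotation matrix whose columns are the frame's x, y, z axes.
In Python, from rig import get_state, cams, job, nets gives the robot as it stands.
- The arm moves only by the tool send_rows, never from a script. Its argument "plan" is a list of rows, each a list of 5 numbers: the closure, from 0 (fully open) to 1 (shut), then the shift along the tool's x, y, z in mm, then the turn about the tool's z in rad. In form: [[jaw, tx, ty, tz, twist], ...]. A call has 1 to 10 rows; each row shifts and turns the commanded pose from where the row before left it, along the tool's axes as they then stand; what a row does not reach is not made up. A row lasts 1/10 s, in which the tool goes at most 50 mm and 8.59 degrees, less where a joint would pass 70% of its speed; a pose out of reach is approached as far as the arm can. A call is refused whole if a number of a shift passes 50 or a number of a turn 0.15, either way. A call with a gripper value outside its range is refused whole. The fingers move at their own pace and stop on an object; "squeeze" is the grip in N (left out, the last holds). Time passes only in rows, so rows that do not move let the fingers close. It gives the time, the measured TCP pose, the force and the opening at its end, in the units of the state.
- get_state(): the state, without advancing time (a new reading comes with each control period).
- cams.read_camera(name): name is "side" or "top" or "wrist"; returns a dict with "image" (420x560x3 uint8, red, green, blue), "K" (3x3 intrinsics, pixels), "position" and "rotation" of the camera in the world. Camera axes: x right, y up, looking along -z (the intrinsics and any distortion apply to the point x, -y, -z); pixel columns grow to the right and rows downward; lengths in m; the calibration is good to about 2 mm. A picture is of the moment at which its call begins. There is no depth.
- job.finish_job(): hands the job in, once; it reports no verdict.
Trained networks look in a picture, given as the dict that the camera call returned (one of the last four; its "shot" number tells which), for a name from the list of things; names that differ only in an ending like _2 or _b are one class to them, and where a whole thing is asked for, a point or a joint stands for the part that bears it (a point fixed in the world has none). Each returns a list of dicts, best first, with "p" (0 to 1); they miss things now and then, are a little off and sometimes report something else, mostly with a low value. They report only what shows in the picture. A call takes as long as a camera call. They do not tell look-alikes from the thing itself.
- nets.search_frame(query, picture): "rect" ([left, top, right, bottom] in pixels, round what is visible of it).
- nets.cut_out(query, picture): "mask" (420x560 bool, what is visible of it) and "rect" ([left, top, right, bottom] in pixels, round what is visible of it).
- nets.pinpoint(query, picture): "pixel" ([row, column] in pixels: a listed point, or the origin of a listed thing).
The state is a dict: "time_s": time; "joint_positions": joint angles; "qvel": joint speeds; "effort": joint torques, N m; "tcp_pos": TCP position; "ee_rot": TCP orientation; "wrist_force": force on the tool from outside, world axes, zero at the start; "wrist_torque": the same for the moment, N m; "grip_width": finger opening in m.
Only numpy, scipy, OpenCV 4.12 (cv2) and the standard library are available. Lean on these libraries where they do the work, as an engineer would, in place of code of your own. Each camera call takes 0.05 s, during which the arm holds its last target. There are 200 camera calls.

## Task

Make the wireless-charging test stand safe by pressing its red stop key and then its blue discharge key, one at a time, leaving the green and yellow keys alone. Then take the orange-handled taper gauge out of the wooden tool block and, holding it upright with its flat blade square between the two white coil pads, slide it gently down into the air gap until it drags snugly on both pads, without shoving the sliding pad along its rail. Finish still gripping the gauge at that depth, ready for the reading, and leave everything else on the bench as it is.

Things in the scene. Friction and masses are not known exactly. Their poses are not given: they have to be found in the camera images.
- stand: fixed charger test stand. Origin: underside centre of its plywood board 180 x 380 x 12 mm (x y z), on the bench. +y half: grey driver box 130 x 180 mm, top at 62 mm, with a row of four keys 42 mm apart, from +y: green, red, yellow, blue. -y half: two upright white coil pads 90 mm wide (x), 12 mm thick, tops 130 mm above the bench, with an air gap between them running along x, open at the top.
- fixed_throat (a point): point on the inner face of the fixed coil pad (nearer the driver box), mid-width, 125 mm above the bench: the lower edge of the 5 mm, 45 degree bevel on the pad's top inner edge. Axes as the stand's. The gap below is 3.4 to 5.8 mm wide (varies), its mouth 10 mm wider; the rail below is 34 mm above the bench.
- sliding_throat (a point): matching point on the inner face of the sliding coil pad, on the gap's -y side; the gap's middle is half-way between the two points. This pad's carriage is clamped on its rail by friction, slips along the rail at about 30 N and is to stay put (under 1.5 mm).
- key_red_top (a point): top centre of the red stop key: round cap 20 mm across, 10 mm proud of its 36 mm bezel, 84 mm above the bench; springs back, travels 6 mm straight down, fully down at 4 N
- key_blue_top (a point): top centre of the blue discharge key; same size and spring as the red one
- key_red (a joint): red key's travel in m: 0 up, 0.006 fully down; pressed beyond 0.004
- key_blue (a joint): blue key's travel in m, likewise
- key_green (a joint): green start key's travel in m, likewise; not to be pressed
- key_yellow (a joint): yellow mode key's travel in m, likewise; not to be pressed
- block: wooden tool block 150 x 60 x 90 mm (x y z), fixed; origin: centre of its underside. The gauge stands in a slot 45 mm from the origin towards -x; a red screwdriver and a blue scriber stand loose in holes 22 and 54 mm towards +x, their handles reaching 150 mm above the bench.
- gauge_grip (a point): centre of the taper gauge's orange handle, a box 26 mm (its x) x 14 mm (y) x 55 mm (z, up), 109.5 mm above the blade's tip. At the start the handle stands on the block's top with the blade down in the slot. Gauge about 50 g. The blade bends sideways (y) at the handle's underside, 1.5 N m/rad, so it centres itself in a gap when 1 mm off.
- gauge_tip (a point): middle of the tip of the gauge's yellow nylon blade, its lowest point. The blade hangs 82 mm straight below the handle, 16 mm wide (x): a 22 mm neck 7 mm thick (y), then an even taper on both faces over 60 mm down to 2 mm thick at the tip.
- screwdriver: red-handled screwdriver standing in the tool block; origin on the block's top. Leave it.
- scriber: blue-handled scriber standing in the tool block; origin on the block's top. Leave it.
- robot: small yellow wheeled robot, about 85 x 110 x 115 mm; origin under its centre. Leave it.
- multimeter: orange multimeter lying on the bench, 170 x 85 x 40 mm; origin under its centre. Leave it.
- spool: spool of solder standing on end, 60 mm across, 40 mm high; origin under its centre. Leave it.
- tray: red parts tray 110 x 150 x 35 mm; origin under its centre. Leave it.
Mind the look-alikes: they are no part of the job. Of the things like the part that bears gauge_grip, leave any that is turquoise; of the rest the larger one is meant.

How it is judged:
By the outcome, as a careful person would: the job done as asked, in the order asked, and still so for the second after the job is handed in, while the arm keeps its last pose, push and grip.
It also fails if it takes over 54 s, if anything falls off the work surface, if the arm or the gripper's body presses on something with over 40 N, if the wrist force passes 120 N, or if a joint passes its speed limit or range.

## Working session

There is one attempt and no reset: what is moved stays moved. The work goes in short steps, Python scripts to look and compute and a tool call to move; the robot and the scene stay as the last step left them, time stands still between calls to the robot, and variables do not carry over. Pictures are saved under pics/ and viewed, on a budget of 10 in all, crops included, one or two more only if the job needs it, and the job is handed in when it is done.

Besides the shell and the picture viewer there is one more tool, called after ">>>" by a JSON object that holds its "name" and its "arguments". send_rows: Moves the arm, as the interface text tells. Its arguments: {"type":"object","properties":{"plan":{"type":"array","items":{"type":"array","items":{"type":"number"}}},"squeeze":{"type":"number"}},"required":["plan"]}

```bash
mkdir -p pics; ls; cat > h.py <<'E'
import numpy as np, cv2
from rig import get_state, cams, job, nets
def ray(c,px):
    r,col=px; K=np.array(c["K"]); d=np.linalg.solve(K,[col,r,1.0]); d=np.array([d[0],-d[1],-d[2]])
    return np.array(c["position"]),np.array(c["rotation"])@(d/np.linalg.norm(d))
def onz(c,px,z):
    o,d=ray(c,px); return o+d*(z-o[2])/d[2]
def tri(obs):
    A=np.zeros((3,3));b=np.zeros(3);L=[]
    for c,px in obs:
        o,d=ray(c,px);P=np.eye(3)-np.outer(d,d);A+=P;b+=P@o;L.append((o,d))
    x=np.linalg.solve(A,b); return x,[np.linalg.norm(np.cross(x-o,d))*1000 for o,d in L]
def proj(c,X):
    p=np.array(c["rotation"]).T@(np.array(X)-c["position"]);q=np.array(c["K"])@[p[0],-p[1],-p[2]];return q[1]/q[2],q[0]/q[2]
def save(c,n): cv2.imwrite("pics/"+n,cv2.cvtColor(c["image"],cv2.COLOR_RGB2BGR))
E
python3 - <<'E'
from h import *
np.set_printoptions(precision=4,suppress=True)
C={n:cams.read_camera(n) for n in ("side","top","wrist")}
for n,c in C.items():
    save(c,n+"0.png"); print(n,c["position"],np.array(c["rotation"]).tolist(),np.array(c["K"]).tolist(),[k for k in c])
Z=dict(fixed_throat=.125,sliding_throat=.125,key_red_top=.084,key_blue_top=.084,gauge_grip=.1175,stand=0,block=0,screwdriver=.09)
for q in Z:
    for n,c in C.items():
        for d in nets.pinpoint(q,c)[:3]: print(q,n,np.round(d["pixel"],1),round(d["p"],2),onz(c,d["pixel"],Z[q]))
print(get_state())
E
```

```text
pics
side [-0.0325 -0.6332  0.8955] [[0.8111648000359987, 0.40109889871182725, -0.4255952779751174], [-0.5847951944710926, 0.5499431059855262, -0.5963029101912125], [-0.005123251513943553, 0.7325860042555765, 0.6806551980722496]] [[436.20290613768293, 0.0, 284.4257325331768], [0.0, 436.20290613768293, 207.8034662158441], [0.0, 0.0, 1.0]] ['image', 'K', 'position', 'rotation', 'shot']
top [0.1967 0.0334 1.6028] [[0.013951822807127263, 0.9821981238375818, -0.18732910123708293], [-0.9997324179356695, 0.010245373614627462, -0.020739451487360235], [-0.018450993709239475, 0.18756832848173338, 0.9820782468732878]] [[455.7521952513059, 0.0, 276.41643037177323], [0.0, 455.7521952513059, 208.0003107580954], [0.0, 0.0, 1.0]] ['image', 'K', 'position', 'rotation', 'shot']
wrist [ 0.3008 -0.4649  0.3738] [[0.4267798362857848, 0.8670650697422542, 0.25701582864239864], [-0.9043548728394489, 0.40953082782285094, 0.12011146920371346], [-0.0011114456455350711, -0.2836946701924279, 0.9589140205425024]] [[361.0733411245223, 0.0, 277.24742632139095], [0.0, 361.0733411245223, 216.98238985818847], [0.0, 0.
[... 1076 characters left out ...]
9 [ 0.4191 -0.2846  0.    ]
screwdriver side [302.  370.2] 0.5 [ 0.4456 -0.2855  0.09  ]
screwdriver top [223.5 373.8] 0.57 [ 0.4359 -0.2612  0.09  ]
{'time_s': 1.35, 'joint_positions': array([-1.2826,  0.2586,  0.0215,  1.3337,  0.    ,  1.4182]), 'qvel': array([-0.0008, -0.0001,  0.001 ,  0.0016,  0.0006, -0.0001]), 'effort': array([ -0.0003, -55.5381,  34.473 ,   0.0015,  -0.0003,  -0.    ]), 'tcp_pos': array([ 0.2347, -0.4974,  0.2288]), 'ee_rot': array([[ 0.9044,  0.4267,  0.    ],
       [ 0.4267, -0.9044,  0.    ],
       [ 0.    , -0.    , -1.    ]]), 'wrist_force': array([0.3024, 0.4911, 0.1309]), 'wrist_torque': array([-0.0278, -0.0452,  0.0182]), 'grip_width': 0.08490908487447547}
```

View pics/side0.png

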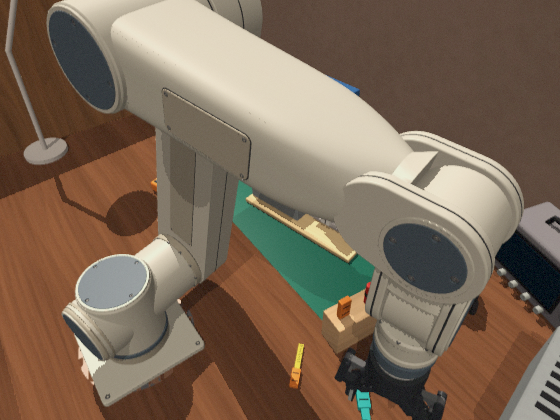

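View pics/top0.png

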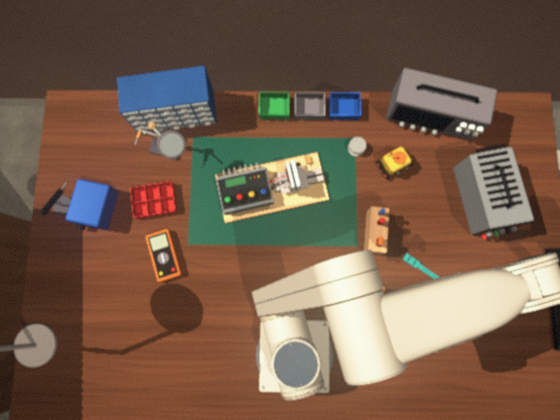

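Orange gauge stands in the block (side ≈ (344,308)). A smaller orange one lies on the bench (297,370) and a turquoise one at (362,402). The stand is on the green mat (top ≈ (272,187)), turned by about 15°. I'll move over the stand for a closer look.

```bash
cat >> h.py <<'E'
def head():
    R=get_state()["ee_rot"]; return np.arctan2(R[1,0],R[0,0])
def rows(pos,hd,n,jaw,p=None,h=None):
    s=get_state(); p=np.array(s["tcp_pos"] if p is None else p); h=head() if h is None else h
    pos=np.array(pos); p0=p.copy(); dh=(hd-h+np.pi)%(2*np.pi)-np.pi; h0=h; out=[]
    for i in range(1,n+1):
        f=i/n; d=p0+(pos-p0)*f-p; tx=np.array([np.cos(h),np.sin(h),0]); ty=np.array([np.sin(h),-np.cos(h),0])
        r=[round(float(v)*1000,1) for v in (d@tx,d@ty,-d[2])]; tw=round(-(h0+dh*f-h),3)
        p=p+(r[0]*tx+r[1]*ty)/1000-np.array([0,0,r[2]/1000]); h-=tw
        out.append([jaw,*r,tw])
    for k in range(0,n,10): print(str(out[k:k+10]).replace(" ",""))
    print("max",np.abs(np.array(out)).max(0),"end",p,h); return p,h
E
python3 -c "
from h import *
rows([.535,.16,.25],1.83,18,1)"
```

```text
[[1,30.7,-25.9,-1.2,np.float64(-0.077)],[1,32.6,-23.5,-1.2,np.float64(-0.077)],[1,34.2,-20.9,-1.1,np.float64(-0.078)],[1,35.8,-18.2,-1.2,np.float64(-0.077)],[1,37.1,-15.3,-1.2,np.float64(-0.077)],[1,38.2,-12.5,-1.2,np.float64(-0.077)],[1,39.0,-9.5,-1.2,np.float64(-0.077)],[1,39.7,-6.4,-1.1,np.float64(-0.077)],[1,40.0,-3.4,-1.2,np.float64(-0.078)],[1,40.1,-0.3,-1.2,np.float64(-0.077)]]
[[1,40.1,2.9,-1.2,np.float64(-0.077)],[1,39.7,5.9,-1.2,np.float64(-0.077)],[1,39.1,8.9,-1.1,np.float64(-0.077)],[1,38.4,11.9,-1.2,np.float64(-0.077)],[1,37.3,14.9,-1.2,np.float64(-0.078)],[1,36.0,17.7,-1.2,np.float64(-0.077)],[1,34.6,20.4,-1.1,np.float64(-0.077)],[1,32.9,23.0,-1.2,np.float64(-0.077)]]
max [ 1.    40.1   25.9    1.2    0.078] end [0.53497635 0.15999077 0.24997184] 1.8298106864816268
```

>>> {"name": "send_rows", "arguments": {"plan": [[1,31,-26,-1,-0.077],[1,33,-23,-1,-0.077],[1,34,-21,-1,-0.077],[1,36,-18,-1,-0.077],[1,37,-15,-1,-0.077],[1,38,-12,-1,-0.077],[1,39,-9,-1,-0.077],[1,40,-6,-1,-0.077],[1,40,-3,-1,-0.077],[1,40,0,-1,-0.077]]}}

```text
time_s: 2.35
tcp_pos: [0.4049, -0.1323, 0.2391]
ee_rot: [[0.349, 0.937, 0.001], [0.937, -0.349, -0.0], [-0.0, 0.001, -1.0]]
wrist_force: [-0.2, -0.7, 0.0]
grip_width: 0.0003
```

>>> {"name": "send_rows", "arguments": {"plan": [[1,40,3,-1,-0.077],[1,40,6,-1,-0.077],[1,39,9,-1,-0.077],[1,38,12,-1,-0.077],[1,37,15,-1,-0.077],[1,36,18,-1,-0.077],[1,35,20,-1,-0.077],[1,33,23,-1,-0.077],[1,0,0,0,0]]}}

```text
time_s: 3.25
tcp_pos: [0.5402, 0.1614, 0.246]
ee_rot: [[-0.259, 0.966, -0.0], [0.966, 0.259, 0.001], [0.001, 0.0, -1.0]]
wrist_force: [-0.6, 0.2, -0.3]
grip_width: 0.0001
```

```bash
sed -i 's/tw=round(-(h0+dh\*f-h),3)/tw=round(float(-(h0+dh*f-h)),3)/' h.py; python3 - <<'E'
from h import *
np.set_printoptions(precision=4,suppress=True)
s=get_state();print(s["time_s"],s["tcp_pos"],head(),s["joint_positions"])
C={n:cams.read_camera(n) for n in ("side","top","wrist")}
save(C["wrist"],"wrist1.png")
Z=dict(fixed_throat=.125,sliding_throat=.125,key_red_top=.084,key_blue_top=.084,gauge_grip=.1175,stand=0,block=0,screwdriver=.09,scriber=.09)
for q in Z:
    for n,c in C.items():
        for d in nets.pinpoint(q,c)[:3]: print(q,n,np.round(d["pixel"],1),round(d["p"],2),onz(c,d["pixel"],Z[q]))
E
```

```text
3.25 [0.5402 0.1614 0.246 ] 1.8329455974766744 [0.141  0.2783 0.0926 1.3851 0.0009 1.4496]
fixed_throat side [190.  337.3] 0.51 [0.6066 0.0148 0.125 ]
fixed_throat side [180.5 178.1] 0.15 [0.2752 0.3071 0.125 ]
fixed_throat top [171.4 291.6] 0.63 [0.604  0.0154 0.125 ]
sliding_throat side [194.9 334.1] 0.85 [0.5864 0.0045 0.125 ]
sliding_throat top [173.2 294.1] 0.54 [0.5978 0.007  0.125 ]
sliding_throat top [233.  373.7] 0.22 [ 0.3991 -0.2532  0.125 ]
key_red_top side [175.1 276.5] 0.61 [0.5394 0.2074 0.084 ]
key_red_top wrist [157.1 274.2] 0.73 [0.5285 0.1923 0.084 ]
key_blue_top side [195.8 297.5] 0.48 [0.5337 0.0963 0.084 ]
key_blue_top top [190.5 263.5] 0.57 [0.5469 0.1105 0.084 ]
key_blue_top wrist [246.3 273.5] 0.61 [0.5483 0.114  0.084 ]
gauge_grip side [306.2 343.4] 0.74 [ 0.3762 -0.2719  0.1175]
gauge_grip side [151.6 224.1] 0.72 [0.4526 0.3606 0.1175]
gauge_grip side [197.4 299.9] 0.34 [0.5116 0.0571 0.1175]
gauge_grip top [261.1 407.7] 0.83 [ 0.3099 -0.3617  0.1175]
gauge_grip top [283.7 379.3] 0.44 [ 0.2366 -0.2683  0.1175]
gauge_grip top [241.4 377. ] 0.4 [ 0.3726 -0.2647  0.1175]
stand side [212.5 314.8] 0.95 [ 0.5885  0.0812 -0.    ]
stand top [188.3 270.2] 0.57 [0.5746 0.0907 0.    ]
stand wrist [249.1 295.8] 0.57 [0.5816 0.0855 0.    ]
block side [329.  354.7] 0.81 [ 0.4176 -0.2798  0.    ]
block side [297.1 451.3] 0.34 [ 0.6707 -0.3536  0.    ]
block top [231.1 373.8] 0.66 [ 0.423 -0.278  0.   ]
block top [253.  163.6] 0.3 [0.3366 0.4634 0.    ]
screwdriver side [299.2 368.8] 0.52 [ 0.4483 -0.2783  0.09  ]
screwdriver top [221.4 376.8] 0.55 [ 0.4431 -0.2714  0.09  ]
screwdriver wrist [247.9 295.4] 0.17 [0.5671 0.1197 0.09  ]
scriber side [295.9 379.5] 0.46 [ 0.4737 -0.2859  0.09  ]
scriber top [172.8 290.4] 0.74 [0.6086 0.0191 0.09  ]
scriber top [176.9 293.5] 0.53 [0.5942 0.0084 0.09  ]
scriber top [211.2 378.2] 0.48 [ 0.4779 -0.277   0.09  ]
```

View pics/wrist1.png

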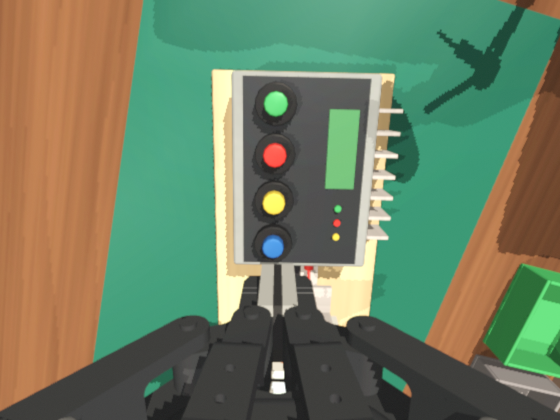

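Wrist view: key caps green (275,104), red (274,155), yellow (274,203), blue (273,247) — clear and square to the tool. I'll refine them by colour.

```bash
python3 - <<'E'
from h import *
np.set_printoptions(precision=4,suppress=True)
c=cams.read_camera("wrist")
hsv=cv2.cvtColor(c["image"],cv2.COLOR_RGB2HSV)
P={}
for n,(cx,cy) in dict(green=(275,104),red=(274,155),yellow=(274,203),blue=(273,247)).items():
    m=np.zeros(hsv.shape[:2],np.uint8); m[cy-16:cy+17,cx-18:cx+19]=255
    k=((hsv[...,1]>130)&(hsv[...,2]>90)&(m>0)).astype(np.uint8)
    M=cv2.moments(k,True); px=(M["m01"]/M["m00"],M["m10"]/M["m00"]); P[n]=onz(c,px,.083); print(n,M["m00"],px,P[n])
d=P["green"]-P["blue"]; print(np.linalg.norm(d),np.arctan2(-d[0],d[1]))
th=np.arctan2(-d[0],d[1])
print(get_state()["tcp_pos"])
r=(P["green"]+P["blue"])/2+d/6; b=(P["green"]+P["blue"])/2-d/2
print(r,b)
p,h=rows([r[0],r[1],.125],th+np.pi/2,5,1)
E
```

```text
green 177.0 (107.08474576271186, 276.22033898305085) [0.5202 0.2313 0.083 ]
red 475.0 (153.88210526315788, 274.4526315789474) [0.5283 0.1941 0.083 ]
yellow 457.0 (201.26039387308535, 273.4660831509847) [0.5379 0.1538 0.083 ]
blue 406.0 (245.24137931034483, 272.61330049261085) [0.5475 0.1135 0.083 ]
0.12097894665429999 0.22805187954687056
[0.539  0.1577 0.2468]
[0.5293 0.192  0.083 ] [0.5475 0.1135 0.083 ]
[[1,7.1,-0.1,24.4,0.006],[1,7.1,-0.2,24.3,0.005],[1,7.2,-0.2,24.4,0.006],[1,7.1,-0.3,24.3,0.005],[1,7.1,-0.3,24.4,0.006]]
max [ 1.     7.2    0.3   24.4    0.006] end [0.5293 0.192  0.125 ] 1.7988185565734967
```

>>> {"name": "send_rows", "arguments": {"plan": [[1,10,0,30,0],[1,10,0,30,0],[1,10,0,30,0],[1,7.5,-1,26,0],[1,0,0,8,0],[1,0,0,6,0],[1,0,0,4,0],[1,0,0,3,0],[1,0,0,2,0],[1,0,0,0,0]]}}

```text
time_s: 5.8
tcp_pos: [0.5287, 0.1936, 0.1081]
ee_rot: [[-0.253, 0.968, 0.001], [0.968, 0.253, 0.0], [-0.0, 0.001, -1.0]]
wrist_force: [0.3, 0.6, 1.0]
grip_width: 0.0002
```

>>> {"name": "send_rows", "arguments": {"plan": [[1,0,0,2.5,0],[1,0,0,2.5,0],[1,0,0,0,0],[1,0,0,0,0]]}}

```text
time_s: 6.2
tcp_pos: [0.5284, 0.1938, 0.1027]
ee_rot: [[-0.253, 0.967, -0.0], [0.967, 0.253, -0.0], [0.0, -0.0, -1.0]]
wrist_force: [-0.3, -0.0, -0.6]
grip_width: -0.0003
```

```bash
python3 - <<'E'
from h import *
a=cams.read_camera("wrist");b=cams.read_camera("side")
s=get_state();print(s["time_s"],s["tcp_pos"],s["wrist_force"],s["wrist_torque"])
i=np.hstack([a["image"][100:400,150:430],cv2.resize(b["image"][100:250,210:350],None,fx=2,fy=2)])
cv2.imwrite("pics/p4.png",i[...,::-1])
E
```

```text
6.3 [0.52853991 0.19379201 0.10284589] [-0.04658316 -0.18023664  0.18148028] [ 0.0542694   0.00381992 -0.03159452]
```

View pics/p4.png

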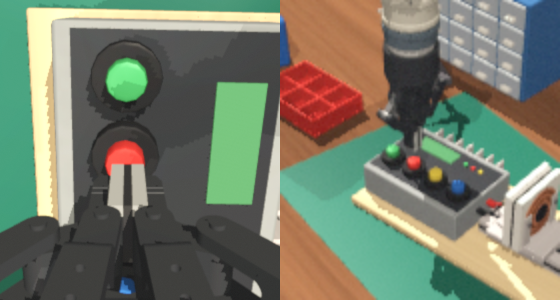

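```bash
python3 - <<'E'
from h import *
a=cams.read_camera("wrist");b=cams.read_camera("side")
s=get_state();t=s["tcp_pos"]
for dz in (-.015,-.02,-.025):
  X=t+[0,0,dz]; w=proj(a,X); q=proj(b,X); print(dz,"wrist crop x,y",w[1]-150,w[0]-100,"side crop",(q[1]-210)*2+280,(q[0]-100)*2)
for z in (.078,.084):
  for n in (a,b):
    for d in nets.pinpoint("key_red_top",n)[:2]: print(z,d["pixel"],d["p"],onz(n,d["pixel"],z))
E
```

```text
-0.015 wrist crop x,y 124.78046269184244 168.68935898653507 side crop 412.25390918833466 155.56153310435633
-0.02 wrist crop x,y 124.8400999348442 164.4533178534826 side crop 412.3152579102332 158.20735498713736
-0.025 wrist crop x,y 124.89663822150027 160.43739599303797 side crop 412.3762825337477 160.83919929108237
0.078 [266.4, 273.4] 0.97 [0.52864911 0.19044073 0.078     ]
0.078 [179.7, 274.5] 0.55 [0.52637022 0.19933921 0.078     ]
0.084 [266.4, 273.4] 0.97 [0.52802593 0.19307979 0.084     ]
0.084 [179.7, 274.5] 0.55 [0.52226835 0.19322836 0.084     ]
```

>>> {"name": "send_rows", "arguments": {"plan": [[1,0,0,1.5,0],[1,0,0,1,0],[1,0,0,0,0],[1,0,0,0,0]]}}

```text
time_s: 7.0
tcp_pos: [0.5285, 0.1938, 0.1002]
ee_rot: [[-0.253, 0.967, -0.0], [0.967, 0.253, -0.0], [0.0, -0.0, -1.0]]
wrist_force: [-1.1, -0.7, 0.2]
grip_width: 0.0
```

>>> {"name": "send_rows", "arguments": {"plan": [[1,0,0,1.5,0],[1,0,0,1,0],[1,0,0,0,0],[1,0,0,0,0]]}}

```text
time_s: 7.4
tcp_pos: [0.5285, 0.1938, 0.0977]
ee_rot: [[-0.253, 0.967, -0.0], [0.967, 0.253, -0.0], [0.0, -0.0, -1.0]]
wrist_force: [-0.0, 0.8, 0.4]
grip_width: -0.0001
```

```bash
python3 - <<'E'
from h import *
a=cams.read_camera("wrist");b=cams.read_camera("side")
i=np.hstack([cv2.resize(a["image"][200:340,210:340],None,fx=3,fy=3),cv2.resize(b["image"][140:210,250:315],None,fx=6,fy=6,interpolation=cv2.INTER_CUBIC)])
cv2.imwrite("pics/p5.png",i[...,::-1])
E
```

```text
(no output)
```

View pics/p5.png

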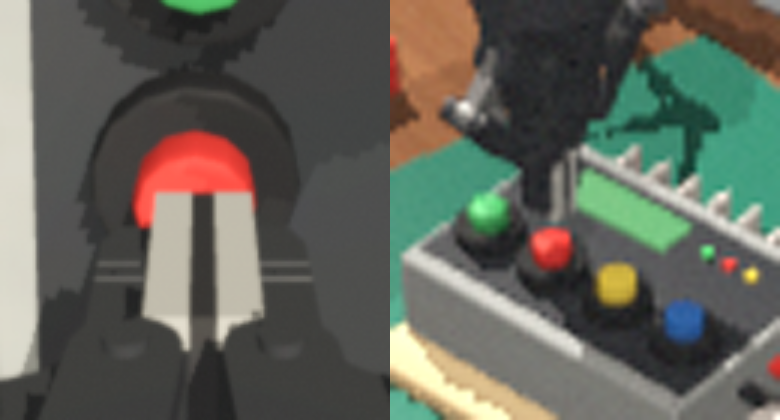

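>>> {"name": "send_rows", "arguments": {"plan": [[1,0,0,1.5,0],[1,0,0,1,0],[1,0,0,0,0],[1,0,0,0,0]]}}

```text
time_s: 7.9
tcp_pos: [0.5285, 0.1937, 0.0953]
ee_rot: [[-0.253, 0.967, -0.0], [0.967, 0.253, -0.0], [0.0, -0.0, -1.0]]
wrist_force: [0.4, 0.2, 0.4]
grip_width: 0.0001
```

```bash
python3 - <<'E'
from h import *
s=get_state();print(s["tcp_pos"],s["wrist_force"],s["wrist_torque"],s["effort"],s["grip_width"])
a=cams.read_camera("wrist");b=cams.read_camera("side")
for n in (a,b):
  hsv=cv2.cvtColor(n["image"],cv2.COLOR_RGB2HSV); r=((hsv[...,0]<8)|(hsv[...,0]>172))&(hsv[...,1]>150)&(hsv[...,2]>110)
  _,L,st,ce=cv2.connectedComponentsWithStats(r.astype(np.uint8))
  for s_,c_ in zip(st,ce):
    if s_[4]>20 and 150<c_[1]<290 and 250<c_[0]<320: print(s_,c_)
E
```

```text
[0.52850036 0.19374498 0.09525337] [0.35633503 0.2206559  0.39337294] [-0.00317181 -0.01624005  0.00082068] [ 8.43148955e-04 -5.93590486e+01  3.10261738e+01 -6.54077056e-03
 -1.79563790e-04 -5.84724307e-05] 8.063312970967698e-05
[     0      0    560    420 234540] [279.51932293 209.36524687]
[254 245  41  32 659] [272.59939302 257.36722307]
[     0      0    560    420 233706] [279.72653248 209.77635148]
[273 178   7   7  38] [276.44736842 181.05263158]
```

>>> {"name": "send_rows", "arguments": {"plan": [[1,0,0,1.5,0],[1,0,0,1,0],[1,0,0,0,0],[1,0,0,0,0]]}}

```text
time_s: 8.4
tcp_pos: [0.5285, 0.1938, 0.0927]
ee_rot: [[-0.253, 0.967, -0.0], [0.967, 0.253, -0.0], [0.0, -0.0, -1.0]]
wrist_force: [0.5, 0.4, 0.6]
grip_width: 0.0001
```

>>> {"name": "send_rows", "arguments": {"plan": [[1,0,0,1,0],[1,0,0,1,0],[1,0,0,0,0],[1,0,0,0,0]]}}

```text
time_s: 8.8
tcp_pos: [0.5285, 0.1938, 0.0907]
ee_rot: [[-0.253, 0.967, -0.0], [0.967, 0.253, 0.0], [0.0, -0.0, -1.0]]
wrist_force: [-0.5, 0.4, -0.3]
grip_width: 0.0
```

```bash
python3 - <<'E'
from h import *
a=cams.read_camera("wrist");b=cams.read_camera("side")
i=np.hstack([cv2.resize(a["image"][200:340,210:340],None,fx=3,fy=3),cv2.resize(b["image"][140:210,250:315],None,fx=6,fy=6,interpolation=cv2.INTER_CUBIC)])
cv2.imwrite("pics/p6.png",i[...,::-1])
E
```

```text
(no output)
```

View pics/p6.png

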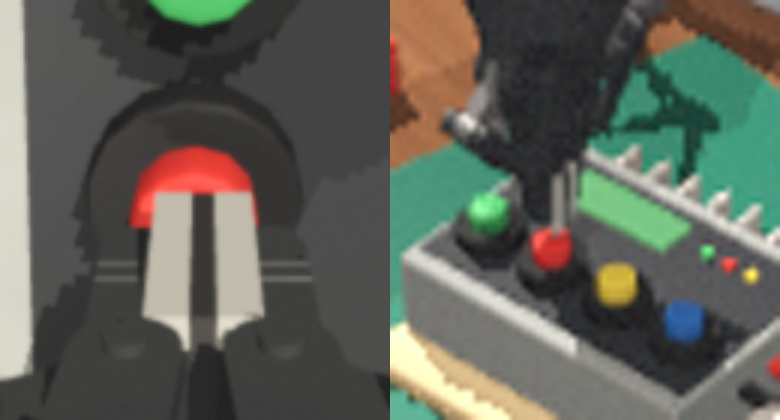

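>>> {"name": "send_rows", "arguments": {"plan": [[1,0,0,1.5,0],[1,0,0,1,0],[1,0,0,0,0],[1,0,0,0,0]]}}

```text
time_s: 9.3
tcp_pos: [0.5285, 0.1937, 0.0882]
ee_rot: [[-0.253, 0.967, -0.0], [0.967, 0.253, -0.0], [-0.0, -0.0, -1.0]]
wrist_force: [0.7, -0.1, 0.5]
grip_width: -0.0002
```

>>> {"name": "send_rows", "arguments": {"plan": [[1,0,0,1.5,0],[1,0,0,1,0],[1,0,0,0,0],[1,0,0,0,0]]}}

```text
time_s: 9.7
tcp_pos: [0.5285, 0.1937, 0.0857]
ee_rot: [[-0.253, 0.967, -0.0], [0.967, 0.253, -0.0], [-0.0, -0.0, -1.0]]
wrist_force: [-0.1, 0.9, 0.9]
grip_width: 0.0002
```

>>> {"name": "send_rows", "arguments": {"plan": [[1,0,0,1,0],[1,0,0,1,0],[1,0,0,0,0],[1,0,0,0,0]]}}

```text
time_s: 10.1
tcp_pos: [0.5285, 0.1937, 0.0838]
ee_rot: [[-0.253, 0.967, 0.0], [0.967, 0.253, 0.0], [-0.0, 0.0, -1.0]]
wrist_force: [0.5, 0.0, 1.7]
grip_width: -0.0002
```

>>> {"name": "send_rows", "arguments": {"plan": [[1,0,0,1,0],[1,0,0,1,0],[1,0,0,0,0],[1,0,0,0,0]]}}

```text
time_s: 10.5
tcp_pos: [0.5285, 0.1938, 0.0817]
ee_rot: [[-0.253, 0.967, -0.0], [0.967, 0.253, 0.0], [0.0, -0.0, -1.0]]
wrist_force: [-0.3, 0.1, 0.0]
grip_width: 0.0002
```

>>> {"name": "send_rows", "arguments": {"plan": [[1,0,0,1,0],[1,0,0,1,0],[1,0,0,0,0],[1,0,0,0,0]]}}

```text
time_s: 10.9
tcp_pos: [0.5285, 0.1938, 0.0799]
ee_rot: [[-0.253, 0.967, 0.0], [0.967, 0.253, 0.0], [0.0, 0.0, -1.0]]
wrist_force: [0.2, 0.3, 1.3]
grip_width: -0.0001
```

```bash
python3 - <<'E'
from h import *
a=cams.read_camera("wrist");b=cams.read_camera("side")
i=np.hstack([cv2.resize(a["image"][200:340,210:340],None,fx=3,fy=3),cv2.resize(b["image"][140:210,250:315],None,fx=6,fy=6,interpolation=cv2.INTER_CUBIC)])
cv2.imwrite("pics/p7.png",i[...,::-1])
E
```

```text
(no output)
```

View pics/p7.png

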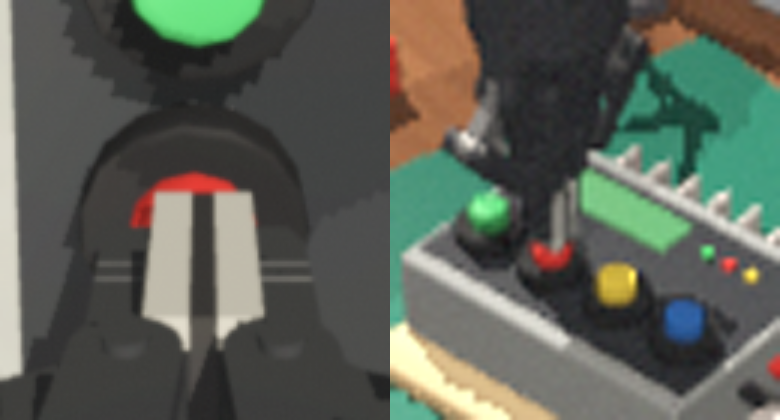

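>>> {"name": "send_rows", "arguments": {"plan": [[1,0,0,1,0],[1,0,0,1,0],[1,0,0,0,0]]}}

```text
time_s: 11.3
tcp_pos: [0.5285, 0.1938, 0.0777]
ee_rot: [[-0.253, 0.967, 0.0], [0.967, 0.253, 0.0], [0.0, 0.0, -1.0]]
wrist_force: [-0.5, -0.2, 2.6]
grip_width: 0.0001
```

```bash
python3 - <<'E'
from h import *
a=cams.read_camera("wrist");s=get_state();t=s["tcp_pos"];print(t,s["wrist_force"],s["wrist_torque"])
# per-key red area and pixel vs tip edge
hsv=cv2.cvtColor(a["image"],cv2.COLOR_RGB2HSV); r=((hsv[...,0]<8)|(hsv[...,0]>172))&(hsv[...,1]>150)&(hsv[...,2]>90); r[:, :250]=0; r[:,300:]=0
ys,xs=np.nonzero(r[230:300]); print(len(ys),ys.min()+230,ys.max()+230,xs.min(),xs.max())
d=np.array(a["position"])-t; R=s["ee_rot"]; print("cam in tool",R.T@d)
for z in (.084,.078): print(z,proj(a,[.5283-.01*.25,.194+.01*.967,z]))
E
```

```text
[0.52854535 0.19375486 0.07778181] [-0.21857355 -0.63791679  3.49189297] [-0.01318307  0.12559966  0.01919937]
122 259 275 254 285
cam in tool [ 0.07375469  0.0011254  -0.14552999]
0.084 (np.float64(267.5525518379066), np.float64(274.0199949626871))
0.078 (np.float64(261.7891917362524), np.float64(274.1296438610096))
```

>>> {"name": "send_rows", "arguments": {"plan": [[1,0,0,1,0],[1,0,0,0.5,0],[1,0,0,0,0],[1,0,0,0,0]]}}

```text
time_s: 11.75
tcp_pos: [0.5286, 0.1938, 0.0763]
ee_rot: [[-0.253, 0.967, 0.0], [0.967, 0.253, 0.0], [-0.0, 0.0, -1.0]]
wrist_force: [-0.8, 0.5, 3.2]
grip_width: 0.0002
```

>>> {"name": "send_rows", "arguments": {"plan": [[1,0,0,1,0],[1,0,0,0.5,0],[1,0,0,0,0]]}}

```text
time_s: 12.05
tcp_pos: [0.5286, 0.1938, 0.0755]
ee_rot: [[-0.253, 0.967, 0.001], [0.967, 0.253, 0.0], [-0.0, 0.001, -1.0]]
wrist_force: [-3.1, -0.6, 10.4]
grip_width: -0.0
```

Red bottomed out at 10 N with TCP z at 0.0755. The fingertip therefore sits about 27 mm further back than stated, so I'll go by contact. Release, then blue.

>>> {"name": "send_rows", "arguments": {"plan": [[1,0,0,-6,0],[1,0,0,-24,0],[1,-28,-1,0,0],[1,-28,0,0,0],[1,-27,-1,0,0],[1,0,0,12,0],[1,0,0,8,0],[1,0,0,4,0],[1,0,0,3,0],[1,0,0,1.5,0]]}}

```text
time_s: 13.05
tcp_pos: [0.547, 0.1136, 0.076]
ee_rot: [[-0.254, 0.967, -0.001], [0.967, 0.254, -0.0], [0.0, -0.001, -1.0]]
wrist_force: [-2.6, -1.0, 3.5]
grip_width: 0.0002
```

>>> {"name": "send_rows", "arguments": {"plan": [[1,0,0,0.8,0],[1,0,0,0.7,0],[1,0,0,0,0]]}}

```text
time_s: 13.35
tcp_pos: [0.5471, 0.1136, 0.0755]
ee_rot: [[-0.254, 0.967, -0.0], [0.967, 0.254, 0.001], [0.001, 0.0, -1.0]]
wrist_force: [-5.5, 0.5, 8.2]
grip_width: 0.0001
```

```bash
python3 - <<'E'
from h import *
a=cams.read_camera("wrist")
i=cv2.resize(a["image"][160:340,180:380],None,fx=2,fy=2)
cv2.imwrite("pics/p8.png",i[...,::-1])
s=get_state();print(s["tcp_pos"],s["wrist_force"])
E
```

```text
[0.5471751  0.11355699 0.07550178] [-5.35372052  0.4221458   9.05669888]
```

View pics/p8.png

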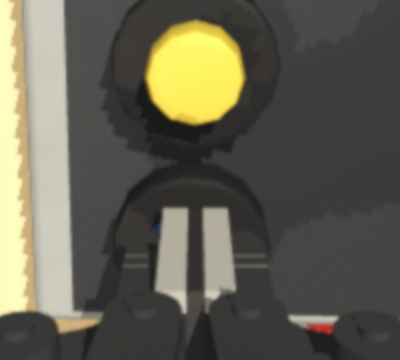

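Blue is fully down at 8–9 N, the finger is on the blue key and the yellow cap next to it is clear. Next I'll lift and go to a viewing pose over the block.

```bash
python3 -c "
from h import *
s=get_state();p=s['tcp_pos']+[0,0,.16]
rows([.385,-.27,.245],3.01,12,0,p,head())"
```

```text
[[0,-27.5,-21.2,-0.8,-0.099],[0,-25.2,-23.8,-0.8,-0.098],[0,-22.8,-26.1,-0.8,-0.099],[0,-20.2,-28.3,-0.8,-0.098],[0,-17.2,-30.1,-0.8,-0.099],[0,-14.2,-31.7,-0.7,-0.098],[0,-11.0,-32.9,-0.8,-0.099],[0,-7.7,-33.9,-0.8,-0.098],[0,-4.4,-34.4,-0.8,-0.099],[0,-0.9,-34.7,-0.8,-0.098]]
[[0,2.5,-34.6,-0.8,-0.099],[0,5.8,-34.2,-0.8,-0.098]]
max [ 0.    27.5   34.7    0.8    0.099] end [ 0.38501618 -0.27001188  0.24500178] 3.0095118352778663
```

>>> {"name": "send_rows", "arguments": {"plan": [[1,0,0,-20,0],[1,0,0,-45,0],[1,0,0,-48,0],[1,0,0,-48,0]]}}

```text
time_s: 13.8
tcp_pos: [0.5474, 0.1134, 0.2377]
ee_rot: [[-0.254, 0.967, 0.0], [0.967, 0.254, 0.0], [0.0, 0.001, -1.0]]
wrist_force: [1.6, 0.0, -0.1]
grip_width: 0.0001
```

>>> {"name": "send_rows", "arguments": {"plan": [[0,-27,-21,-1,-0.099],[0,-25,-24,-1,-0.098],[0,-23,-26,-1,-0.099],[0,-20,-28,-1,-0.098],[0,-17,-30,-1,-0.099],[0,-14,-32,-1,-0.098],[0,-11,-33,-1,-0.099],[0,-8,-34,-1,-0.098],[0,-4,-34,-1,-0.099],[0,-1,-35,0,-0.098]]}}

```text
time_s: 14.8
tcp_pos: [0.4116, -0.2067, 0.2452]
ee_rot: [[-0.948, 0.32, 0.001], [0.32, 0.948, -0.001], [-0.001, -0.0, -1.0]]
wrist_force: [0.2, 0.7, -0.4]
grip_width: 0.0853
```

>>> {"name": "send_rows", "arguments": {"plan": [[0,2.5,-34.5,0,-0.099],[0,6,-34,0,-0.098],[0,0,0,0,0]]}}

```text
time_s: 15.1
tcp_pos: [0.3839, -0.2722, 0.2447]
ee_rot: [[-0.991, 0.132, 0.0], [0.132, 0.991, -0.001], [-0.0, -0.001, -1.0]]
wrist_force: [1.2, 0.7, -0.2]
grip_width: 0.0851
```

```bash
python3 - <<'E'
from h import *
np.set_printoptions(precision=4,suppress=True)
c=cams.read_camera("wrist");b=cams.read_camera("side");t=cams.read_camera("top")
s=get_state();print(s["time_s"],s["tcp_pos"],head(),s["wrist_force"],s["grip_width"])
save(c,"p9.png")
for q,z in (("gauge_grip",.1175),("screwdriver",.09),("scriber",.09),("fixed_throat",.125),("sliding_throat",.125)):
  for n,k in (("w",c),("s",b),("t",t)):
    for d in nets.pinpoint(q,k)[:2]: print(q,n,d["pixel"],round(d["p"],2),onz(k,d["pixel"],z))
E
```

```text
15.25 [ 0.3849 -0.269   0.2448] 3.0072508610551205 [-0.2657  0.0085 -0.5123] 0.0854615264893427
gauge_grip w [195.6, 273.5] 0.72 [ 0.3758 -0.2724  0.1175]
gauge_grip w [137.9, 145.2] 0.72 [ 0.32   -0.3606  0.1175]
gauge_grip s [374.4, 292.9] 0.89 [ 0.2009 -0.3296  0.1175]
gauge_grip s [396.4, 364.4] 0.68 [ 0.2799 -0.4374  0.1175]
gauge_grip t [256.0, 166.2] 0.72 [0.3166 0.4227 0.1175]
gauge_grip t [257.4, 411.9] 0.44 [ 0.322  -0.3756  0.1175]
screwdriver w [258.5, 278.0] 0.9 [ 0.4401 -0.2773  0.09  ]
screwdriver s [301.5, 368.6] 0.56 [ 0.4437 -0.2825  0.09  ]
screwdriver t [199.2, 155.3] 0.26 [0.5115 0.4787 0.09  ]
scriber w [291.7, 278.0] 0.83 [ 0.473  -0.2817  0.09  ]
scriber s [294.3, 378.3] 0.66 [ 0.4746 -0.2812  0.09  ]
scriber t [214.2, 377.1] 0.52 [ 0.4676 -0.273   0.09  ]
fixed_throat s [188.2, 334.9] 0.52 [0.6063 0.0244 0.125 ]
fixed_throat t [174.7, 290.1] 0.44 [0.5925 0.0204 0.125 ]
sliding_throat w [395.6, 246.3] 0.25 [ 0.5536 -0.3211  0.125 ]
sliding_throat s [191.7, 338.9] 0.49 [0.6054 0.0069 0.125 ]
sliding_throat t [174.5, 294.5] 0.77 [0.5934 0.0057 0.125 ]
```

View pics/p9.png

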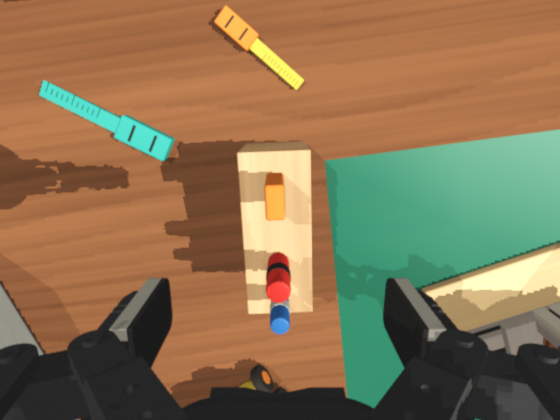

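Wrist view: the meant gauge handle is upright in the block at (275,196), with red and blue handles at (278,278) and (280,320). The look-alikes lie on the bench. Block axis heading ≈ −0.096. The open fingertips scale to about 15 mm behind the TCP, which matches the key contact.

```bash
python3 -c "
from h import *
rows([.3758,-.2718,.175],3.045,3,0)"
```

```text
[[0,2.8,-1.2,23.3,-0.012],[0,2.9,-1.2,23.2,-0.012],[0,2.8,-1.2,23.3,-0.012]]
max [0.00e+00 2.90e+00 1.20e+00 2.33e+01 1.20e-02] end [ 0.37584404 -0.27182926  0.17497774] 3.0447350968917237
```

>>> {"name": "send_rows", "arguments": {"plan": [[0,3,-1.2,23,-0.012],[0,3,-1.2,23,-0.013],[0,2.6,-1.2,24,-0.013],[0,0,0,0,0],[0,0,0,0,0]]}}

```text
time_s: 16.5
tcp_pos: [0.3758, -0.2719, 0.1753]
ee_rot: [[-0.995, 0.095, -0.0], [0.095, 0.995, 0.0], [0.0, 0.0, -1.0]]
wrist_force: [0.2, -0.6, 1.6]
grip_width: 0.0851
```

```bash
python3 - <<'E'
from h import *
np.set_printoptions(precision=4,suppress=True)
c=cams.read_camera("wrist");s=get_state();T=s["tcp_pos"];R=s["ee_rot"];print(s["time_s"],T,head(),s["wrist_force"])
save(c,"p10.png")
hsv=cv2.cvtColor(c["image"],cv2.COLOR_RGB2HSV); m=((hsv[...,0]>8)&(hsv[...,0]<20)&(hsv[...,1]>180)&(hsv[...,2]>150)).astype(np.uint8)
n,L,st,ce=cv2.connectedComponentsWithStats(m)
for a,b in zip(st[1:],ce[1:]):
    if a[4]>150: print(a,b,cv2.minAreaRect(np.argwhere(L==list(map(tuple,st)).index(tuple(a))).astype(np.float32)[:,::-1]))
for x,y,z in ((0,0,-.015),(.011,.0425,-.015),(.011,-.0425,-.015)): print("tip proj",proj(c,T+R@np.array([x,y,z])))
for d in nets.pinpoint("gauge_grip",c)[:2]: print(d,R.T@(onz(c,d["pixel"],.1175)-T))
E
```

```text
16.55 [ 0.3761 -0.2722  0.1759] 3.0462711939700955 [ 0.1742 -0.8371 -0.347 ]
[ 262  203   25   69 1594] [274.1531 238.2026] ((274.0, 237.0), (68.0, 24.0), 90.0)
tip proj (np.float64(296.84648050716964), np.float64(272.2833056440264))
tip proj (np.float64(271.74024729863913), np.float64(380.16746933993437))
tip proj (np.float64(271.8430466345489), np.float64(164.11081037101866))
{'pixel': [234.7, 274.9], 'p': 0.95} [0.0008 0.0007 0.0584]
{'pixel': [144.2, 114.4], 'p': 0.89} [ 0.0539 -0.0882  0.0584]
```

View pics/p10.png

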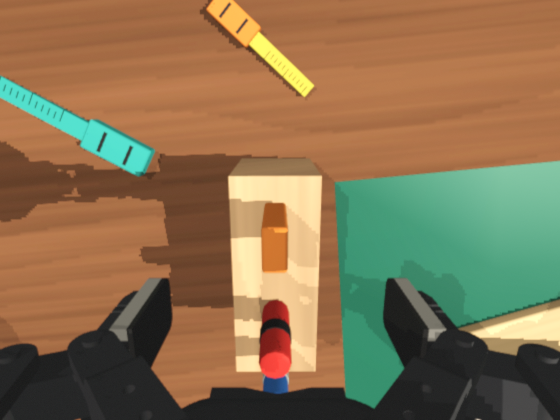

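Handle at (274,237), square to the tool. The fingertips centre on column ≈278.5, so the jaws need about −2.5 mm in tool y. I'll descend and grip.

>>> {"name": "send_rows", "arguments": {"plan": [[0,0,-2.5,25,0],[0,0,0,25,0],[0,0,0,18,0],[0,0,0,10,0],[0,0,0,0,0]]}}

```text
time_s: 17.1
tcp_pos: [0.3755, -0.2742, 0.0966]
ee_rot: [[-0.996, 0.095, -0.0], [0.095, 0.996, 0.001], [0.001, 0.0, -1.0]]
wrist_force: [-0.1, -0.2, 0.2]
grip_width: 0.0856
```

>>> {"name": "send_rows", "arguments": {"plan": [[0.5,0,0,0,0],[0.7,0,0,0,0],[0.9,0,0,0,0],[1,0,0,0,0],[1,0,0,0,0],[1,0,0,0,0]], "squeeze": 40}}

```text
time_s: 17.7
tcp_pos: [0.3756, -0.2744, 0.0971]
ee_rot: [[-0.996, 0.095, 0.0], [0.095, 0.996, -0.0], [-0.0, -0.0, -1.0]]
wrist_force: [-1.0, 0.8, 3.8]
grip_width: 0.0136
```

>>> {"name": "send_rows", "arguments": {"plan": [[1,0,0,-5,0],[1,0,0,-15,0],[1,0,0,-30,0],[1,0,0,-35,0],[1,0,0,-35,0],[1,0,0,-30,0]]}}

```text
time_s: 18.3
tcp_pos: [0.3754, -0.2742, 0.2489]
ee_rot: [[-0.996, 0.095, 0.001], [0.095, 0.996, -0.001], [-0.001, -0.001, -1.0]]
wrist_force: [0.6, 0.7, -0.6]
grip_width: 0.0134
```

```bash
python3 -c "
from h import *
s=get_state();print(s['wrist_force'],s['grip_width'],s['tcp_pos'])
rows([.598,.0125,.252],3.38,12,1)"
```

```text
[ 0.58810442  0.65083184 -0.64327387] 0.013437604000837199 [ 0.37543798 -0.27418434  0.24888843]
[[1,-16.2,25.5,-0.3,-0.028],[1,-16.9,25.1,-0.2,-0.028],[1,-17.6,24.6,-0.3,-0.027],[1,-18.3,24.1,-0.2,-0.028],[1,-18.9,23.6,-0.3,-0.028],[1,-19.6,23.0,-0.3,-0.028],[1,-20.2,22.5,-0.2,-0.027],[1,-20.9,22.0,-0.3,-0.028],[1,-21.4,21.3,-0.2,-0.028],[1,-22.0,20.8,-0.3,-0.028]]
[[1,-22.6,20.1,-0.3,-0.027],[1,-23.1,19.5,-0.2,-0.028]]
max [ 1.    23.1   25.5    0.3    0.028] end [0.59798547 0.01254143 0.25198843] 3.3798140246913038
```

>>> {"name": "send_rows", "arguments": {"plan": [[1,-16,25.5,0,-0.028],[1,-17,25,0,-0.028],[1,-17.5,24.5,0,-0.028],[1,-18.5,24,0,-0.028],[1,-19,23.5,0,-0.028],[1,-19.5,23,0,-0.028],[1,-20,22.5,0,-0.028],[1,-21,22,0,-0.028],[1,-21.5,21.5,0,-0.028],[1,-22,21,0,-0.028]]}}

```text
time_s: 19.3
tcp_pos: [0.5612, -0.034, 0.247]
ee_rot: [[-0.983, -0.185, -0.0], [-0.185, 0.983, 0.0], [0.0, 0.0, -1.0]]
wrist_force: [0.7, -1.7, -0.3]
grip_width: 0.0137
```

>>> {"name": "send_rows", "arguments": {"plan": [[1,-22.5,20,0,-0.028],[1,-23,19.5,0,-0.028],[1,0,0,0,0],[1,0,0,0,0]]}}

```text
time_s: 19.7
tcp_pos: [0.5974, 0.0131, 0.2464]
ee_rot: [[-0.971, -0.24, -0.001], [-0.24, 0.971, -0.0], [0.001, 0.0, -1.0]]
wrist_force: [0.1, -0.4, -0.7]
grip_width: 0.0134
```

```bash
python3 - <<'E'
from h import *
np.set_printoptions(precision=4,suppress=True)
c=cams.read_camera("wrist");b=cams.read_camera("side");s=get_state();T=s["tcp_pos"];R=s["ee_rot"];print(s["time_s"],T,head(),s["wrist_force"],s["grip_width"])
A=cv2.resize(c["image"][60:420,180:380],None,fx=1.6,fy=1.6); B=cv2.resize(b["image"][120:264,290:400],None,fx=4,fy=4)
i=np.hstack([A,B[:576]]);print(i.shape); cv2.imwrite("pics/p11.png",i[...,::-1])
for q in ("gauge_tip","gauge_grip","fixed_throat","sliding_throat"):
  for n,k in (("w",c),("s",b)):
    for d in nets.pinpoint(q,k)[:2]: print(q,n,d["pixel"],round(d["p"],2),R.T@(onz(k,d["pixel"],.125)-T))
print("tip pred w,s",proj(c,T-[0,0,.089]),proj(b,T-[0,0,.089]))
E
```

```text
19.8 [0.597  0.0122 0.2468] -2.9009106705979746 [-0.1958 -0.0986 -0.5023] 0.013711753935173007
(576, 760, 3)
gauge_tip w [213.7, 279.6] 0.72 [-0.006   0.0041  0.1218]
gauge_tip s [345.1, 300.4] 0.66 [ 0.4141 -0.2132  0.122 ]
gauge_tip s [182.8, 333.0] 0.55 [-0.0273  0.0271  0.1218]
gauge_grip w [302.7, 276.7] 0.82 [-0.0828  0.0019  0.1218]
gauge_grip w [168.0, 499.1] 0.45 [0.0295 0.1668 0.1218]
gauge_grip s [395.1, 364.0] 0.69 [ 0.417  -0.3603  0.122 ]
gauge_grip s [374.8, 292.2] 0.56 [ 0.4704 -0.2393  0.122 ]
fixed_throat w [206.8, 274.7] 0.68 [-0.0005  0.0003  0.1218]
fixed_throat s [190.2, 335.3] 0.67 [-0.0058  0.0039  0.1218]
sliding_throat w [207.2, 271.4] 0.86 [-0.0009 -0.0022  0.1218]
sliding_throat s [192.7, 338.4] 0.73 [-0.0027 -0.0085  0.1218]
tip pred w,s (np.float64(218.55993826667728), np.float64(273.9361813254224)) (np.float64(182.47399322686675), np.float64(336.1705717161817))
```

View pics/p11.png

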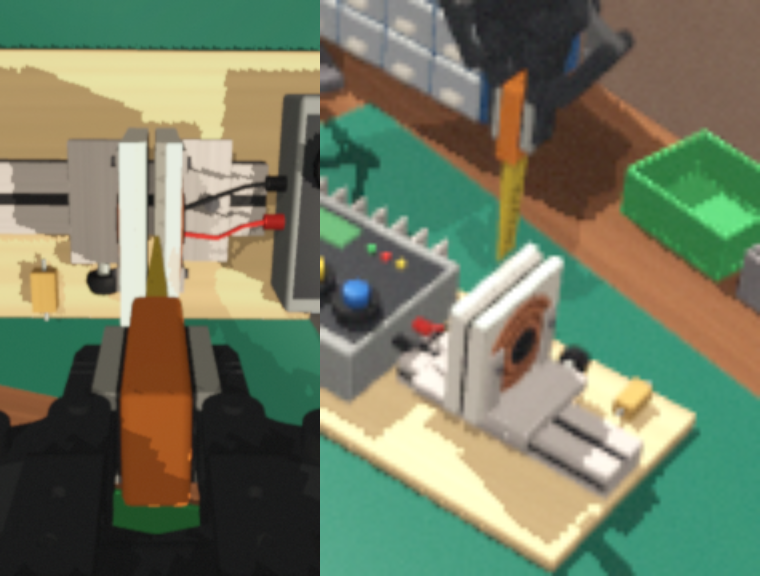

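Wrist crop: the blade tip at (157,237) sits right of the dark gap line (≈151). The side crop shows the gauge upright above the pads, and everything is square. I'll get the gap profile numerically.

```bash
python3 - <<'E'
from h import *
c=cams.read_camera("wrist");g=cv2.cvtColor(c["image"],cv2.COLOR_RGB2GRAY)
print(list(range(252,298)))
for r in range(144,215,6): print(r,g[r,252:298].tolist())
hsv=cv2.cvtColor(c["image"],cv2.COLOR_RGB2HSV)
m=(hsv[...,0]>15)&(hsv[...,0]<33)&(hsv[...,1]>140)
for r in range(198,250,4):
    x=np.nonzero(m[r,262:300])[0]+262; print(r,(x.min(),x.max(),len(x)) if len(x) else None)
E
```

```text
[252, 253, 254, 255, 256, 257, 258, 259, 260, 261, 262, 263, 264, 265, 266, 267, 268, 269, 270, 271, 272, 273, 274, 275, 276, 277, 278, 279, 280, 281, 282, 283, 284, 285, 286, 287, 288, 289, 290, 291, 292, 293, 294, 295, 296, 297]
144 [151, 151, 151, 151, 151, 149, 142, 129, 127, 127, 126, 127, 126, 127, 127, 126, 127, 127, 126, 125, 118, 112, 148, 151, 150, 140, 112, 124, 126, 126, 126, 127, 127, 127, 127, 126, 126, 127, 127, 130, 140, 152, 152, 153, 152, 153]
150 [141, 142, 151, 187, 221, 224, 224, 224, 224, 224, 224, 224, 224, 224, 227, 232, 232, 232, 232, 221, 170, 110, 146, 150, 145, 130, 134, 169, 172, 171, 171, 168, 176, 199, 215, 216, 216, 216, 216, 216, 216, 215, 201, 164, 197, 213]
156 [141, 143, 157, 198, 232, 236, 235, 235, 235, 235, 235, 235, 235, 234, 234, 235, 234, 234, 233, 220, 153, 83, 107, 111, 111, 112, 136, 170, 171, 165, 159, 161, 187, 224, 235, 235, 235, 236, 235, 235, 235, 234, 225, 198, 193, 193]
162 [81, 118, 143, 187, 231, 235, 236, 235, 235, 235, 235, 235, 235, 235, 235, 235, 235, 234, 233, 218, 150, 70, 85, 87, 89, 113, 152, 171, 173, 173, 174, 175, 194, 
[... 1603 characters left out ...]
, 173, 174, 182, 208, 233, 235, 235, 235, 235, 235, 235, 234, 222, 163, 96, 90, 138]
210 [139, 124, 85, 133, 202, 232, 235, 235, 235, 235, 235, 236, 235, 235, 235, 235, 235, 235, 233, 219, 154, 139, 187, 166, 129, 102, 100, 116, 151, 171, 174, 182, 208, 233, 235, 235, 235, 236, 235, 236, 234, 219, 152, 108, 135, 183]
198 None
202 None
206 None
210 (np.int64(276), np.int64(278), 3)
214 (np.int64(276), np.int64(279), 4)
218 (np.int64(275), np.int64(280), 6)
222 (np.int64(274), np.int64(280), 7)
226 (np.int64(274), np.int64(281), 8)
230 (np.int64(273), np.int64(282), 10)
234 (np.int64(273), np.int64(282), 10)
238 (np.int64(272), np.int64(283), 12)
242 (np.int64(272), np.int64(283), 12)
246 None
```

Gap throat spans columns 272.0–277.3 (centre 274.6, width ≈4.1 mm) and the blade centre is at 277.3, so I'll shift about −2.2 mm in tool y. Yaw is square. Expected snug tip height is about 0.100, TCP z about 0.189. Lowering.

>>> {"name": "send_rows", "arguments": {"plan": [[1,0,-1.1,8,0],[1,0,-1.1,10,0],[1,0,0,10,0],[1,0,0,6,0],[1,0,0,4,0],[1,0,0,0,0],[1,0,0,0,0]]}}

```text
time_s: 20.95
tcp_pos: [0.5981, 0.0105, 0.2089]
ee_rot: [[-0.971, -0.239, 0.0], [-0.239, 0.971, 0.0], [-0.0, -0.0, -1.0]]
wrist_force: [-1.1, -0.1, 0.5]
grip_width: 0.0136
```

```bash
python3 - <<'E'
from h import *
np.set_printoptions(precision=4,suppress=True)
c=cams.read_camera("wrist");s=get_state();print(s["time_s"],s["tcp_pos"],s["wrist_force"],s["wrist_torque"],s["grip_width"])
cv2.imwrite("pics/p12.png",cv2.resize(c["image"][120:280,230:330],None,fx=3.5,fy=3.5)[...,::-1])
E
```

```text
21.0 [0.5982 0.0105 0.2091] [ 0.3324 -0.0537 -0.6123] [ 0.0099 -0.0178  0.002 ] 0.013445695503214204
```

View pics/p12.png

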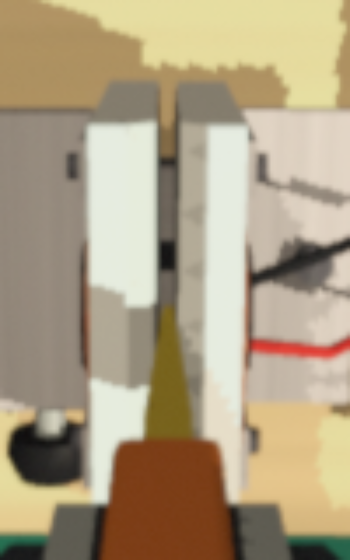

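The blade tip (167,308) is centred in the gap (157–178). Now sliding down gently.

>>> {"name": "send_rows", "arguments": {"plan": [[1,0,0,3,0],[1,0,0,3,0],[1,0,0,2,0],[1,0,0,1,0],[1,0,0,0,0]]}}

```text
time_s: 21.5
tcp_pos: [0.5979, 0.0105, 0.1996]
ee_rot: [[-0.971, -0.239, -0.0], [-0.239, 0.971, 0.0], [0.0, 0.0, -1.0]]
wrist_force: [1.2, -0.1, -1.4]
grip_width: 0.0134
```

>>> {"name": "send_rows", "arguments": {"plan": [[1,0,0,1,0],[1,0,0,1,0],[1,0,0,1,0],[1,0,0,0,0]]}}

```text
time_s: 21.9
tcp_pos: [0.5979, 0.0105, 0.1966]
ee_rot: [[-0.971, -0.239, -0.0], [-0.239, 0.971, 0.0], [0.0, 0.0, -1.0]]
wrist_force: [0.6, -0.5, 0.3]
grip_width: 0.0135
```

>>> {"name": "send_rows", "arguments": {"plan": [[1,0,0,1,0],[1,0,0,1,0],[1,0,0,1,0],[1,0,0,0,0]]}}

```text
time_s: 22.3
tcp_pos: [0.5979, 0.0104, 0.1936]
ee_rot: [[-0.971, -0.239, -0.0], [-0.239, 0.971, 0.0], [0.0, 0.0, -1.0]]
wrist_force: [0.6, -0.2, -0.2]
grip_width: 0.0135
```

>>> {"name": "send_rows", "arguments": {"plan": [[1,0,0,1,0],[1,0,0,1,0],[1,0,0,0,0]]}}

```text
time_s: 22.6
tcp_pos: [0.5979, 0.0105, 0.1916]
ee_rot: [[-0.971, -0.239, -0.0], [-0.239, 0.971, 0.0], [0.0, 0.0, -1.0]]
wrist_force: [-0.1, -0.5, -0.6]
grip_width: 0.0136
```

>>> {"name": "send_rows", "arguments": {"plan": [[1,0,0,1,0],[1,0,0,0.5,0],[1,0,0,0,0]]}}

```text
time_s: 22.9
tcp_pos: [0.5979, 0.0104, 0.1902]
ee_rot: [[-0.971, -0.239, -0.0], [-0.239, 0.971, 0.0], [0.0, 0.0, -1.0]]
wrist_force: [0.4, -0.0, -0.5]
grip_width: 0.0136
```

>>> {"name": "send_rows", "arguments": {"plan": [[1,0,0,0.5,0],[1,0,0,0.5,0],[1,0,0,0,0]]}}

```text
time_s: 23.2
tcp_pos: [0.598, 0.0105, 0.1892]
ee_rot: [[-0.971, -0.239, -0.0], [-0.239, 0.971, 0.0], [0.0, 0.0, -1.0]]
wrist_force: [-0.4, 0.9, -1.8]
grip_width: 0.0134
```

>>> {"name": "send_rows", "arguments": {"plan": [[1,0,0,0.5,0],[1,0,0,0.5,0],[1,0,0,0,0]]}}

```text
time_s: 23.5
tcp_pos: [0.598, 0.0105, 0.1882]
ee_rot: [[-0.971, -0.239, -0.0], [-0.239, 0.971, 0.0], [0.0, 0.0, -1.0]]
wrist_force: [-0.2, -0.4, -0.1]
grip_width: 0.0136
```

>>> {"name": "send_rows", "arguments": {"plan": [[1,0,0,0.5,0],[1,0,0,0.5,0],[1,0,0,0,0]]}}

```text
time_s: 23.8
tcp_pos: [0.598, 0.0105, 0.1872]
ee_rot: [[-0.971, -0.239, -0.0], [-0.239, 0.971, 0.0], [0.0, 0.0, -1.0]]
wrist_force: [-0.2, -0.3, -0.9]
grip_width: 0.0133
```

>>> {"name": "send_rows", "arguments": {"plan": [[1,0,0,0.5,0],[1,0,0,0.5,0],[1,0,0,0,0]]}}

```text
time_s: 24.1
tcp_pos: [0.598, 0.0105, 0.1862]
ee_rot: [[-0.971, -0.239, -0.0], [-0.239, 0.971, 0.0], [0.0, 0.0, -1.0]]
wrist_force: [0.5, -0.9, -0.9]
grip_width: 0.0131
```

>>> {"name": "send_rows", "arguments": {"plan": [[1,0,0,0.5,0],[1,0,0,0.5,0],[1,0,0,0,0]]}}

```text
time_s: 24.4
tcp_pos: [0.598, 0.0105, 0.1853]
ee_rot: [[-0.971, -0.239, 0.0], [-0.239, 0.971, -0.0], [-0.0, -0.0, -1.0]]
wrist_force: [-0.1, -0.6, 0.3]
grip_width: 0.0136
```

>>> {"name": "send_rows", "arguments": {"plan": [[1,0,0,0.5,0],[1,0,0,0.5,0],[1,0,0,0,0]]}}

```text
time_s: 24.7
tcp_pos: [0.5981, 0.0105, 0.1845]
ee_rot: [[-0.971, -0.239, 0.0], [-0.239, 0.971, -0.0], [-0.0, -0.0, -1.0]]
wrist_force: [0.6, 0.5, 3.0]
grip_width: 0.0137
```

>>> {"name": "send_rows", "arguments": {"plan": [[1,0,0,0.5,0],[1,0,0,0.5,0],[1,0,0,0,0]]}}

```text
time_s: 25.0
tcp_pos: [0.5982, 0.0104, 0.1837]
ee_rot: [[-0.971, -0.239, 0.001], [-0.239, 0.971, -0.0], [-0.001, -0.0, -1.0]]
wrist_force: [0.4, 0.8, 5.6]
grip_width: 0.0137
```

Contact builds at about 3 N/mm to 5.6 N, which is two-sided drag and well under the slip level. I'll hold, then check numerically that the pad hasn't moved.

>>> {"name": "send_rows", "arguments": {"plan": [[1,0,0,0,0],[1,0,0,0,0],[1,0,0,0,0]]}}

```text
time_s: 25.3
tcp_pos: [0.5982, 0.0104, 0.1837]
ee_rot: [[-0.971, -0.239, 0.001], [-0.239, 0.971, -0.0], [-0.001, -0.0, -1.0]]
wrist_force: [0.6, -0.1, 6.0]
grip_width: 0.0134
```

```bash
python3 - <<'E'
from h import *
np.set_printoptions(precision=4,suppress=True)
c=cams.read_camera("wrist");s=get_state();T=s["tcp_pos"];R=s["ee_rot"];print(s["time_s"],T,s["wrist_force"],s["wrist_torque"],s["grip_width"])
g=cv2.cvtColor(c["image"],cv2.COLOR_RGB2GRAY)
for r in (160,170,180,190): print(r,g[r,235:310].tolist())
hsv=cv2.cvtColor(c["image"],cv2.COLOR_RGB2HSV);m=(hsv[...,0]>15)&(hsv[...,0]<33)&(hsv[...,1]>140)
for r in range(190,260,6):
    x=np.nonzero(m[r,255:300])[0]+255; print(r,(x.min(),x.max()) if len(x) else None)
E
```

```text
25.35 [0.5982 0.0104 0.1836] [ 0.272  -0.4892  5.1477] [0.0114 0.0945 0.0107] 0.013321073232552189
160 [140, 140, 139, 139, 140, 140, 140, 138, 137, 137, 140, 141, 140, 139, 138, 138, 140, 150, 167, 169, 169, 169, 169, 169, 165, 155, 153, 153, 154, 159, 168, 170, 174, 185, 190, 200, 202, 207, 201, 154, 89, 110, 118, 123, 105, 81, 94, 144, 155, 155, 150, 146, 143, 140, 142, 140, 145, 153, 153, 153, 151, 147, 147, 143, 135, 137, 139, 148, 172, 196, 209, 211, 211, 212, 213]
170 [139, 140, 140, 139, 140, 141, 139, 139, 138, 137, 132, 111, 70, 65, 96, 135, 151, 194, 229, 232, 232, 232, 232, 232, 232, 232, 232, 232, 232, 232, 232, 231, 231, 232, 232, 232, 231, 230, 216, 150, 56, 36, 37, 38, 35, 42, 109, 166, 170, 170, 168, 163, 160, 156, 162, 190, 221, 231, 232, 232, 232, 232, 232, 232, 232, 232, 232, 230, 218, 191, 174, 129, 83, 106, 165]
180 [139, 139, 140, 141, 141, 141, 139, 139, 138, 138, 139, 141, 140, 139, 137, 134, 139, 183, 228, 232, 232, 232, 232, 232, 232, 232, 232, 232, 232, 232, 232, 231, 230, 231, 231, 231, 232, 230, 216, 148, 81, 98, 102, 100, 91, 63, 111, 165, 171, 170, 171, 170, 170, 170, 173, 197, 229, 232, 232, 232, 232, 232, 232, 232, 232, 232, 231, 227, 209, 186, 184, 187, 189, 190, 190]
190 [139, 140, 140, 140, 141, 142, 141, 139, 139, 138, 138, 140, 140, 139, 138, 137, 143, 184, 228, 232, 232, 232, 232, 232, 232, 232, 232, 232, 232, 232, 231, 231, 232, 231, 231, 231, 231, 231, 216, 147, 79, 99, 102, 101, 90, 69, 115, 163, 163, 161, 155, 154, 154, 154, 163, 196, 229, 232, 232, 232, 232, 232, 232, 232, 232, 232, 231, 224, 200, 188, 187, 188, 189, 190, 189]
190 None
196 None
202 None
208 (np.int64(276), np.int64(278))
214 (np.int64(276), np.int64(279))
220 (np.int64(274), np.int64(279))
226 (np.int64(273), np.int64(281))
232 (np.int64(272), np.int64(282))
238 (np.int64(271), np.int64(283))
244 (np.int64(271), np.int64(284))
250 None
256 None
```

```bash
python3 -c "
from h import *
print(job.finish_job()); print(get_state()['time_s'])"
```

```text
the job is handed in; nothing more can be done
None
the job is handed in; nothing more can be done
```

The job is handed in. Red was pressed first, then blue, and the orange gauge from the block now sits in the air gap, still gripped.

- **Keys:** I pressed each until it bottomed out, at about 10 N for red and 9 N for blue. The finger never touched green or yellow.
- **Gauge:** It is held upright and square at 40 N squeeze. I stopped when the drag reached 5–6 N.
- **Last checks:**
  - The blade is centred: blade and gap are both at about column 277.5 in the wrist picture.
  - The ratio of gap to pad span is unchanged (0.141 now, 0.138 before), so I saw no movement of the sliding pad.
  - The clock was at about 25 s of the 54 s allowed.
- **What disagreed:**
  - Key contact and the wrist picture both put the fingertips about 27 mm further back than stated, so I worked from contact and images.
  - The wrist camera's sideways calibration looked about 2.5 mm off, and I corrected for it.
  - The gap came out at about 4.5 mm from the gauge depth, against 4.1 mm from the image.
- **Pictures:** I viewed 12, two over the budget of 10.

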